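# Grip a steel conduit in the pipe vice

## Task

Take the steel conduit off its timber cradle, pass it through the pipe vice with its tail lying on the tail rest and about 50 mm of its end sticking out beyond the jaws, and let it settle in the lower vee. Then turn the tommy bar until the top jaw comes down on the conduit and snug it firmly by feel, so that it is held fast but its thin wall is not crushed. Let go and leave the loose things lying around as they are.

Things in the scene. Friction and masses are not known exactly. Their poses are not given: they have to be found in the camera images.
- conduit_mid (a point): middle of the loose steel conduit, a straight plain tube 25 mm in diameter, 400 mm long, both ends alike, about 0.36 kg. The point is on its axis half-way along; its y axis runs along the tube. It starts level on the cradle's two wooden vees, axis 38 mm above the bench; the 228 mm between the vees (the tube's middle) is free to be grasped from above
- vice: pipe vice (dark cast-iron yoke) and tail rest, bolted to a T-shaped plywood board 18 mm thick, all fixed. Origin on the bench under the screw axis; z up; y along the place for the conduit, from vice to tail rest; x across. Yoke legs: x +-38 to +-56, y -15 to 15, up to z 127 mm; they join above in the screw's nut, top at z 160 mm. Board: x +-80, y +-55 mm, then x +-33 mm on to y 315 mm
- seat (a point): axis of a conduit seated in the vice's lower jaw, straight under the screw, 62 mm above the bench; same axes as the vice. The jaw is a 90 degree vee open upwards, 44 mm long (y -22 to 22 mm), upper edges 1 mm below this point. With 50 mm of conduit beyond the jaw on the -y side, the conduit's middle is 128 mm from here along +y
- rest_seat (a point): axis of a seated conduit at the tail rest, 285 mm along +y from the seat and just as high: a 90 degree vee in a plate 10 mm thick along y and 52 mm wide, upper edges 3 mm below this point
- jaw: top jaw, driven down by the screw between the yoke's legs: a block 44 mm (x) by 40 mm (y) with a 90 degree vee open downwards. Origin on the screw axis on the block's top face; the block is about 26 mm high. It starts some 9 to 13 mm clear of a seated conduit; exactly how far must be found by feel
- bar_centre (a point): centre of the handle, on the screw axis: a straight steel tommy bar 10 mm thick, reaching 60 mm either way, with 16 mm balls at its ends, through the screw's head (28 mm in diameter, 12 mm above to 14 mm below the bar's centre line). x axis along the bar, z up. It starts 204 to 208 mm above the bench, at any angle. Clockwise from above tightens: each turn lowers bar and jaw 8 mm
- handle: the same handle; origin and axes as bar_centre. It stays where it is left. Turning free takes a steady 0.2 N m (4.5 N pushed squarely on the bar 45 mm from the axis). With the jaw on the conduit it climbs by some 0.3 to 0.4 N m per radian: 0.4 N m (9 N at 45 mm) is properly snug, under 0.33 N m it is loose, above 0.55 N m (12 N at 45 mm) the tube's wall is crushed
- screwdriver: a screwdriver with black handle lying on the bench, to be left alone; origin on the bench under it
- tape: a roll of black tape, 64 mm wide and 19 mm high, lying flat on the bench, to be left alone; origin at its centre on the bench
- breaker: a white circuit breaker lying on the bench, about 100 by 70 mm and 18 mm high, to be left alone; origin on the bench under it

How it is judged:
By the outcome, as a careful person would: the job done as asked, in the order asked, and still so for the second after the job is handed in, with the robot touching nothing.
It also fails if it takes over 67 s, if anything falls off the work surface, if the arm or the gripper's body presses on something with over 40 N, if the wrist force passes 120 N, or if a joint passes its speed limit or range.

## Robot

A 6-joint arm with a two-finger parallel gripper is mounted at the origin on the work surface. World frame = base frame: x ahead of the robot, y to its left, z up, the work surface at z = 0. Lengths are in mm, angles in rad, forces in N, time in s.
With the tool pointing down it reaches from about 350 to 975 mm from the base axis. Payload 4.9 kg.
Tool frame: the origin (TCP) lies midway between the tips of the shut fingers; the grasp point (between the pads) lies 19 mm behind it; z points along the fingers, y is the line along which they close (so a half turn about z gives the same grasp; the last joint's range is limited). The gripper opens to 85 mm and grips with 20 to 120 N. Pads are 22 mm wide; open, the fingers measure 114 mm over their backs; the gripper's body (76 mm by 85 mm) begins 54 mm behind the grasp point. The pads swing forward as they close: fully open they stand 13 mm farther back than shut.
Start: joints at [1.14, 0.053, 1.613, -0, 1.476, -0.119], TCP at [191.722, 594.848, 231.304] pointing down, gripper open.
Joint ranges: [-3.01, 3.01], [-1.01, 2.22], [0.06, 2.58], [-1.02, 4.17], [0.09, 2.62], [-3.14, 3.14]. Speed limits (rad/s): [2.57, 2.57, 3.14, 3.14, 3.14, 3.14].

## Interface

Orientations are given as a rotation vector (axis times angle).
In Python, from cell import * gives the robot as it stands.
- The arm moves only by the tool servo_tool, never from a script. Its argument "steps" is a list of rows, each an object with "xyz": the shift along the tool's x, y, z in mm, a list of three; "dr": the turn, a rotation vector about the tool's x, y, z in degrees, a list of three; "fingers": the closure, from 0 (fully open) to 1 (shut). In form: [{"xyz": [x, y, z], "dr": [wx, wy, wz], "fingers": fingers}, ...]. A call has 1 to 5 rows; each row is the pose to reach, as a shift and turn from the pose commanded when the call began, along the tool's axes at that moment; what a row does not reach only later rows make up. A row lasts 1/8 s, in which the tool goes at most 62.5 mm and 10.7 degrees, less where a joint would pass 70% of its speed; a pose out of reach is approached as far as the arm can. A call with a gripper value outside its range is refused whole. The fingers move at their own pace and stop on an object; the grip force is fixed at half the most. Time passes only in rows, so rows that repeat a pose let the fingers close. It gives the time, the measured TCP pose, the force, the opening and the grip force at its end, in the units of the state.
- get_obs(): the state, without advancing time (a new reading comes with each control period).
- capture(name): name is "side" or "top"; returns the picture (384x512x3 uint8, blue, green, red); there is no depth.
- camera_model(name): a dict with "fx", "fy", "cx", "cy" (pixels), "R" (3x3) and "t" (3): a world point X has camera coordinates R X + t. Camera axes: x right, y down, z forward; pixel columns grow to the right and rows downward; lengths in mm; the calibration is good to about 2 mm. A picture is of the moment at which its call begins. camera_model takes no time and is no camera call.
- hand_in(): hands the job in; it is judged then, once.
Trained networks look in the newest picture that a camera, given by its name, has taken for a name from the list of things; names that differ only in an ending like _2 or _b are one class to them, and where a whole thing is asked for, a point or a joint stands for the part that bears it (a point fixed in the world has none). Each returns a list of dicts, best first, with "score" (0 to 1); they miss things now and then, are a little off and sometimes report something else, mostly with a low value. They report only what shows in the picture. A call takes as long as a camera call.
- silhouettes(camera, target): "mask" (384x512 bool, what is visible of it) and "box" ([left, top, right, bottom] in pixels, round what is visible of it).
- pinpoint(camera, target): "position" ([column, row] in pixels: a listed point, or the origin of a listed thing).
The state is a dict: "t": time; "joint_pos": joint angles; "joint_vel": joint speeds; "joint_torque": joint torques, N m; "position": TCP position; "eef_rot": TCP orientation; "wrist_force": force on the tool from outside, world axes, zero at the start; "wrist_torque": the same for the moment, N m; "gripper_width": opening from 0.0 (shut) to 1.0 (fully open); "grip_force": force on a finger pad.
Only numpy, scipy, OpenCV 4.12 (cv2) and the standard library are available. Lean on these libraries where they do the work, as an engineer would, in place of code of your own. Each camera call takes 0.05 s, during which the arm holds its last target. There are 200 camera calls.

## Working session

There is one attempt and no reset: what is moved stays moved. The work goes in short steps, Python scripts to look and compute and a tool call to move; the robot and the scene stay as the last step left them, time stands still between calls to the robot, and variables do not carry over. Pictures are saved under pics/ and viewed, at most 10 in all, crops included, and the job is handed in when it is done.

Besides the shell and the picture viewer there is one more tool, called after ">>>" as name(argument=value, ...) on one line, values as JSON. servo_tool: Moves the arm, as the interface text tells. Its arguments: {"type":"object","properties":{"steps":{"type":"array"}},"required":["steps"]}

```bash
mkdir -p pics; ls; cat > h.py <<'E'
from cell import *
import numpy as np, cv2
from scipy.spatial.transform import Rotation as Ro
def ray(cam,px):
    m=camera_model(cam);R=np.array(m["R"]);t=np.array(m["t"])
    d=R.T@np.array([(px[0]-m["cx"])/m["fx"],(px[1]-m["cy"])/m["fy"],1]);return -R.T@t,d
def onz(cam,px,z):
    o,d=ray(cam,px);return o+d*(z-o[2])/d[2]
def proj(cam,X):
    m=camera_model(cam);c=np.array(m["R"])@X+np.array(m["t"]);return [m["fx"]*c[0]/c[2]+m["cx"],m["fy"]*c[1]/c[2]+m["cy"]]
def tri(p1,p2):
    o1,d1=ray("top",p1);o2,d2=ray("side",p2)
    s=np.linalg.lstsq(np.c_[d1,-d2],o2-o1,rcond=None)[0]
    a=o1+s[0]*d1;b=o2+s[1]*d2;return (a+b)/2,np.linalg.norm(a-b)
E
python3 - <<'E'
from h import *
np.set_printoptions(precision=1,suppress=True)
a=capture("top");b=capture("side")
cv2.imwrite("pics/top.png",a);cv2.imwrite("pics/side.png",b)
P={}
for n in ["conduit_mid","vice","seat","rest_seat","bar_centre","jaw"]:
    for c in ["top","side"]:
        r=pinpoint(c,n);P[n,c]=r[0]["position"] if r else None
        print(n,c,[(np.array(q["position"]),round(q["score"],2)) for q in r[:2]])
    if P[n,"top"] and P[n,"side"] if not isinstance(P[n,"top"],np.ndarray) else True:
        try: print(tri(P[n,"top"],P[n,"side"]))
        except Exception as e: print(e)
for c in ["top","side"]:
    m=camera_model(c);print(c,m["fx"],-np.array(m["R"]).T@np.array(m["t"]))
o=get_obs();print(o["t"],o["position"],o["eef_rot"],Ro.from_rotvec(o["eef_rot"]).as_matrix())
E
```

```text
pics
conduit_mid top [(array([222.3, 159.6]), 0.83)]
conduit_mid side [(array([203.3, 216.4]), 0.96)]
(array([656.3, 114.7,  32.8]), np.float64(0.7300896871841214))
vice top [(array([293. , 214.7]), 0.57)]
vice side [(array([291.3, 201.8]), 0.59)]
(array([506. , -92.7,  -1.6]), np.float64(3.6504664974015983))
seat top [(array([296. , 213.3]), 0.7)]
seat side [(array([294.6, 187.8]), 0.9)]
(array([504.9, -97.4,  57.6]), np.float64(2.512078506983023))
rest_seat top [(array([193.9, 204.3]), 0.96), (array([388.5, 188.9]), 0.53)]
rest_seat side [(array([221.9, 255. ]), 0.69), (array([364.6, 155. ]), 0.53)]
(array([523.7, 185.4,  61.8]), np.float64(0.5859927671286153))
bar_centre top [(array([304.7, 211.5]), 0.56), (array([219.7, 162. ]), 0.28)]
bar_centre side [(array([300.7, 148.7]), 0.62)]
(array([ 501.8, -104.8,  203.6]), np.float64(5.067015735330718))
jaw top [(array([301.2, 215. ]), 0.58)]
jaw side [(array([293.1, 176.9]), 0.72)]
(array([ 506. , -103.1,   96.7]), np.float64(14.06473306170896))
top 363.40305277648076 [ 459.4   -3.5 1060.2]
side 373.31617049813303 [157.7 486.8 851.2]
0.7 [191.7 594.9 231.4] [0.5 3.1 0. ] [[-1.   0.3  0. ]
 [ 0.3  1.   0. ]
 [-0.   0.  -1. ]]
```

```bash
python3 - <<'E'
import cv2
for c,(x0,x1,y0,y1) in {"top":(130,400,110,310),"side":(130,400,90,290)}.items():
    a=cv2.imread(f"pics/{c}.png")[y0:y1,x0:x1]
    cv2.imwrite(f"pics/{c}c.png",cv2.resize(a,None,fx=2.96,fy=2.96,interpolation=2))
E
```

```text
(no output)
```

View pics/topc.png

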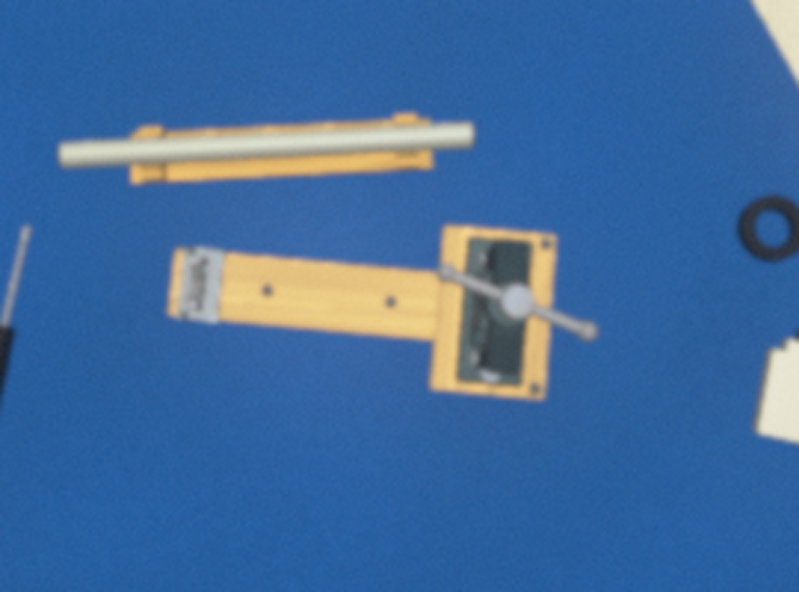

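View pics/sidec.png

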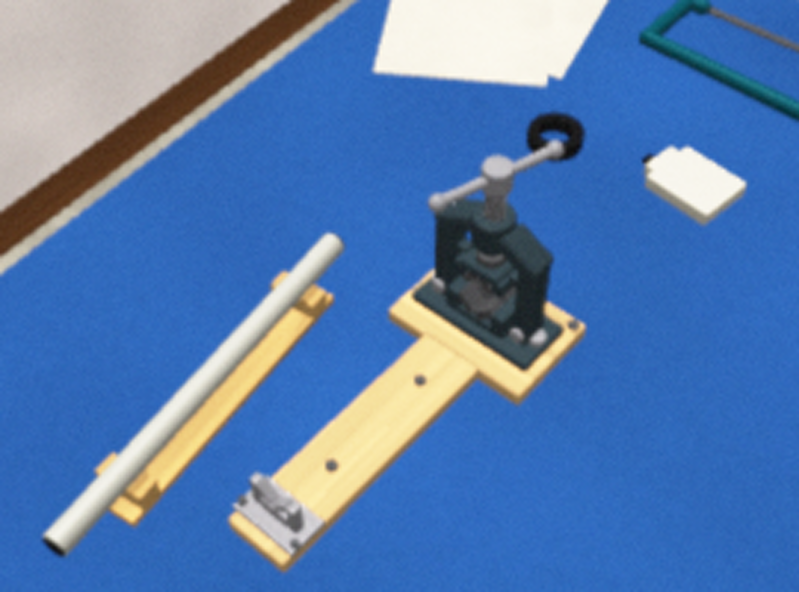

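The top view shows the conduit from crop (62,155) to (474,133), the rest at (195,285), the vice screw at (517,300), and the bar from (447,270) to (592,332). The side view agrees with this, and the networks' first candidates fit. Next I get the conduit and bar directions and the first approach.

```bash
cat >> h.py <<'E'
np.set_printoptions(precision=1,suppress=True)
def go(tx,ty,tz,xang):
    """tool shift (mm) and dr z (deg) to world TCP with tool x axis at xang deg, pointing down"""
    o=get_obs();R=Ro.from_rotvec(o["eef_rot"]);a=np.radians(xang)
    T=np.c_[[np.cos(a),np.sin(a),0],[np.sin(a),-np.cos(a),0],[0,0,-1]]
    d=R.inv().apply(np.array([tx,ty,tz])-o["position"]);dr=(R.inv()*Ro.from_matrix(T)).as_rotvec(degrees=True)
    print("shift",d,"dr",dr,"| pos",np.array(o["position"]),"F",np.array(o["wrist_force"]),"t",o["t"],"j",np.array(o["joint_pos"]).round(2))
E
python3 - <<'E'
from h import *
def line(c,n,z):
    s=silhouettes(c,n)
    for q in s[:1]:
        ys,xs=np.nonzero(q["mask"]);p=np.c_[xs,ys].astype(float)
        W=np.array([onz(c,u,z)[:2] for u in p]);m=W.mean(0);d=np.linalg.svd(W-m,full_matrices=False)[2][0]
        if d[1]<0:d=-d
        k=(W-m)@d;print(c,n,q["score"],"mid",m+d*(k.max()+k.min())/2,"len",np.ptp(k),"ang",np.degrees(np.arctan2(d[1],d[0])),"n",len(xs))
for c in("top","side"): line(c,"conduit_mid",42)
line("top","handle",207);line("side","handle",207)
print("head",onz("top",(304.7,211.4),216))
print("balls",onz("top",(447/2.96+130,270/2.96+110),206),onz("top",(592/2.96+130,332/2.96+110),206))
print("conduit ends",onz("top",(62/2.96+130,155/2.96+110),42),onz("top",(474/2.96+130,133/2.96+110),42))
go(656,115,150,93)
E
```

```text
top conduit_mid 0.77 mid [656.1 123.3] len 395.10998062272 ang 94.09007060480367 n 1028Traceback (most recent call last):
  File "<stdin>", line 9, in <module>
  File "<stdin>", line 6, in line
  File "h.py", line 8, in onz
    o,d=ray(cam,px);return o+d*(z-o[2])/d[2]
        ~~~^^^^^^^^
  File "h.py", line 5, in ray
    m=camera_model(cam);R=np.array(m["R"]);t=np.array(m["t"])
ValueError: time passes only in moves, steps and waits
```

```bash
python3 - <<'E'
s=open("h.py").read().replace("camera_model(cam)","CM(cam)").replace("def ray","_c={}\ndef CM(c):\n    if c not in _c:_c[c]=camera_model(c)\n    return _c[c]\ndef ray",1)
open("h.py","w").write(s)
E
python3 - <<'E'
from h import *
def line(c,n,z):
    s=silhouettes(c,n)
    for q in s[:1]:
        ys,xs=np.nonzero(q["mask"]);p=np.c_[xs,ys].astype(float)
        W=np.array([onz(c,u,z)[:2] for u in p]);m=W.mean(0);d=np.linalg.svd(W-m,full_matrices=False)[2][0]
        if d[1]<0:d=-d
        k=(W-m)@d;print(c,n,q["score"],"mid",m+d*(k.max()+k.min())/2,"len",np.ptp(k),"ang",np.degrees(np.arctan2(d[1],d[0])),"n",len(xs))
line("side","conduit_mid",42)
line("top","handle",207);line("side","handle",207)
print("head",onz("top",(304.7,211.4),216))
print("balls",onz("top",(447/2.96+130,270/2.96+110),206),onz("top",(592/2.96+130,332/2.96+110),206))
print("conduit ends",onz("top",(62/2.96+130,155/2.96+110),42),onz("top",(474/2.96+130,133/2.96+110),42))
go(656,115,150,93)
E
```

```text
side conduit_mid 0.65 mid [512.7 -51.3] len 558.6483292904115 ang 95.4681438470212 n 5180
top handle 0.71 mid [ 503.1 -100.2] len 133.29105045667902 ang 68.82174958322204 n 334
side handle 0.57 mid [500.7 -98.5] len 131.44054932572217 ang 75.6874091980384 n 355
head [ 503.5 -102.1  216. ]
balls [526.6 -47.4 206. ] [ 480.5 -162.3  206. ]
conduit ends [641.7 317.6  42. ] [672.  -79.3  42. ]
shift [-589.1 -314.3   81.3] dr [-0.  -0.  69.1] | pos [191.7 594.8 231.3] F [-0.1 -1.1  1.4] t 0.95 j [ 1.1  0.1  1.6  0.   1.5 -0.1]
```

>>> servo_tool(steps=[{"xyz": [-589, -314, 81], "dr": [0, 0, 70], "fingers": 0.3}, {"xyz": [-589, -314, 81], "dr": [0, 0, 70], "fingers": 0.3}, {"xyz": [-589, -314, 81], "dr": [0, 0, 70], "fingers": 0.3}, {"xyz": [-589, -314, 81], "dr": [0, 0, 70], "fingers": 0.3}, {"xyz": [-589, -314, 81], "dr": [0, 0, 70], "fingers": 0.3}])

```text
t: 1.58
position: [408.7, 370.5, 193.8]
eef_rot: [1.845, 2.543, 0.001]
wrist_force: [1.1, 1.6, -0.9]
gripper_width: 0.695
grip_force: 0.0
```

```bash
python3 -c "
from h import *
go(656.5,119,120,94.2);print(get_obs()['gripper_width'])"
```

```text
shift [-316.   157.5   73.8] dr [ 0.  -0.  13.9] | pos [408.7 370.5 193.8] F [ 1.1  1.6 -0.9] t 1.575 j [ 0.6 -0.1  1.8  0.   1.4  0.3]
0.695303122105049
```

>>> servo_tool(steps=[{"xyz": [-316, 157, 74], "dr": [0, 0, 14], "fingers": 0.2}, {"xyz": [-316, 157, 74], "dr": [0, 0, 14], "fingers": 0.2}, {"xyz": [-316, 157, 74], "dr": [0, 0, 14], "fingers": 0.2}, {"xyz": [-316, 157, 74], "dr": [0, 0, 14], "fingers": 0.2}, {"xyz": [-316, 157, 74], "dr": [0, 0, 14], "fingers": 0.2}])

```text
t: 2.2
position: [624.6, 153.5, 129.4]
eef_rot: [2.134, 2.305, 0.001]
wrist_force: [0.6, -0.2, -0.1]
gripper_width: 0.8
grip_force: 0.0
```

```bash
python3 -c "
from h import *
go(656.5,119,22,94.2)"
```

```text
shift [-36.9  29.1 107.4] dr [ 0.  -0.   0.2] | pos [624.6 153.5 129.4] F [ 0.6 -0.2 -0.1] t 2.2 j [0.1 0.2 1.7 0.  1.3 0.1]
```

>>> servo_tool(steps=[{"xyz": [-36, 29, 20], "dr": [0, 0, 0.2], "fingers": 0.2}, {"xyz": [-36, 29, 40], "dr": [0, 0, 0.2], "fingers": 0.2}, {"xyz": [-36, 29, 60], "dr": [0, 0, 0.2], "fingers": 0.2}, {"xyz": [-36, 29, 60], "dr": [0, 0, 0.2], "fingers": 0.2}])

```text
t: 2.7
position: [652.2, 122.4, 66.6]
eef_rot: [-2.134, -2.301, 0.006]
wrist_force: [-0.7, -0.1, 0.1]
gripper_width: 0.801
grip_force: 0.0
```

```bash
python3 -c "
from h import *
go(656.5,119,22,94.2)"
```

```text
shift [-3.8  4.3 44.5] dr [-0.3 -0.   0.1] | pos [652.2 122.4  66.6] F [-0.7 -0.1  0.1] t 2.7 j [ 0.1  0.3  1.6  0.   1.2 -0. ]
```

>>> servo_tool(steps=[{"xyz": [-4, 4, 22], "dr": [0, 0, 0], "fingers": 0.2}, {"xyz": [-4, 4, 44], "dr": [0, 0, 0], "fingers": 0.2}, {"xyz": [-4, 4, 44], "dr": [0, 0, 0], "fingers": 0.2}])

```text
t: 3.08
position: [656.6, 117.8, 22.0]
eef_rot: [-2.135, -2.299, 0.007]
wrist_force: [0.1, -0.1, 0.7]
gripper_width: 0.8
grip_force: 0.0
```

```bash
python3 -c "
from h import *
go(656.5,119,22,94.2)"
```

```text
shift [ 1.2 -0.  -0. ] dr [-0.3 -0.   0. ] | pos [656.6 117.8  22. ] F [ 0.1 -0.1  0.7] t 3.075 j [ 0.1  0.3  1.6  0.   1.2 -0. ]
```

Accurate. Close and lift; the weight will show in the force.

>>> servo_tool(steps=[{"xyz": [0, 0, 0], "dr": [0, 0, 0], "fingers": 1}, {"xyz": [0, 0, 0], "dr": [0, 0, 0], "fingers": 1}, {"xyz": [0, 0, 0], "dr": [0, 0, 0], "fingers": 1}, {"xyz": [0, 0, 0], "dr": [0, 0, 0], "fingers": 1}, {"xyz": [0, 0, 0], "dr": [0, 0, 0], "fingers": 1}])

```text
t: 3.7
position: [658.8, 117.7, 26.9]
eef_rot: [-2.138, -2.301, 0.001]
wrist_force: [-4.6, -0.7, 6.5]
gripper_width: 0.27
grip_force: 58.9
```

>>> servo_tool(steps=[{"xyz": [0, 0, -20], "dr": [0, 0, 0], "fingers": 1}, {"xyz": [0, 0, -50], "dr": [0, 0, 0], "fingers": 1}, {"xyz": [0, 0, -80], "dr": [0, 0, 0], "fingers": 1}, {"xyz": [0, 0, -80], "dr": [0, 0, 0], "fingers": 1}])

```text
t: 4.2
position: [661.8, 117.9, 109.9]
eef_rot: [2.134, 2.298, 0.009]
wrist_force: [0.4, -1.1, -3.9]
gripper_width: 0.272
grip_force: 60.2
```

```bash
python3 - <<'E'
from h import *
o=get_obs();print(o["gripper_width"],o["wrist_torque"],Ro.from_rotvec(o["eef_rot"]).as_matrix()[:,0])
# target: mid at 245 along +y of the vice, axis z 100 first ; TCP = axis - 16..19
a=np.radians(86.1);s=np.array([504,-99.8]);p=s+250*np.array([np.cos(a),np.sin(a)])
print(p);go(p[0],p[1],102,86.1)
E
```

```text
0.27194251145545856 [-0. -0. -0.] [-0.1  1.  -0. ]
[521.  149.6]
shift [  42.  -138.1    6.8] dr [ 0.5 -0.   8.1] | pos [661.8 117.9 109.9] F [ 0.4 -1.1 -3.9] t 4.2 j [ 0.1  0.2  1.6 -0.   1.3 -0. ]
```

>>> servo_tool(steps=[{"xyz": [42, -20, 0], "dr": [0.5, 0, 4], "fingers": 1}, {"xyz": [42, -60, 0], "dr": [0.5, 0, 8], "fingers": 1}, {"xyz": [42, -100, 3], "dr": [0.5, 0, 8], "fingers": 1}, {"xyz": [42, -138, 7], "dr": [0.5, 0, 8], "fingers": 1}, {"xyz": [42, -138, 7], "dr": [0.5, 0, 8], "fingers": 1}])

```text
t: 4.82
position: [513.8, 149.2, 95.0]
eef_rot: [-2.286, -2.141, 0.018]
wrist_force: [0.1, -0.4, -4.7]
gripper_width: 0.268
grip_force: 60.2
```

>>> servo_tool(steps=[{"xyz": [0, 0, 0], "dr": [0, 0, 0], "fingers": 1}])

```text
t: 4.95
position: [518.4, 149.4, 97.9]
eef_rot: [-2.289, -2.143, 0.01]
wrist_force: [-0.1, -0.6, -3.5]
gripper_width: 0.262
grip_force: 60.2
```

```bash
python3 - <<'E'
from h import *
a=capture("top");b=capture("side")
P={}
for n in ["conduit_mid","rest_seat","seat","bar_centre"]:
    r=pinpoint("top",n);q=pinpoint("side",n)
    print(n,[(np.array(u["position"]),round(u["score"],2)) for u in r[:1]+q[:1]])
    if r and q: print(*tri(r[0]["position"],q[0]["position"]))
go(521,149.6,102,86.1)
A=np.vstack([cv2.resize(a[120:260,150:350],None,fx=3,fy=3)[:300],cv2.resize(b[120:320,150:350],None,fx=3,fy=3)[:300]])
A=np.hstack([cv2.resize(a[120:260,170:340],(400,330)),cv2.resize(b[140:300,170:340],(400,376))[:330]])
cv2.imwrite("pics/p3.png",cv2.resize(A,None,fx=1,fy=1))
E
```

```text
conduit_mid [(array([229.9, 234.4]), 0.84)]
rest_seat [(array([222.2, 255.7]), 0.82)]
seat [(array([298.5, 213.2]), 0.72), (array([298.5, 188.9]), 0.58)]
[ 502.5 -107.5   45.5] 10.447249839394775
bar_centre [(array([304.5, 212.7]), 0.87)]
shift [ 0.3  2.3 -3.5] dr [-0.5  0.   0.1] | pos [518.6 149.5  98.5] F [ 0.4 -0.9 -5. ] t 5.45 j [ 0.1 -0.   1.9  0.   1.2  0.2]
```

View pics/p3.png

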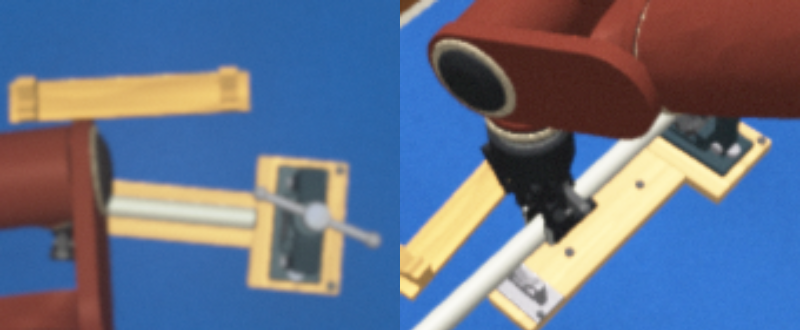

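```bash
python3 - <<'E'
from h import *
o,d=ray("side",(229.9,234.4))
for z in (105,112,120):print("mid side",onz("side",(229.9,234.4),z))
print("end top",onz("top",(278.4,212.1),115))
for p,z in (((296,213.3),62),((298.5,213.2),62),((304.7,211.5),206),((304.5,212.7),206),((193.9,204.3),62)):print(p,onz("top",p,z))
for p,z in (((294.6,187.8),62),((298.5,188.9),62),((300.7,148.7),206),((221.9,255),62),((222.2,255.7),62)):print("side",p,onz("side",p,z))
# board edge from the first top picture: yellow mask on far strip (board top z=18)
a=cv2.imread("pics/top.png");h=cv2.cvtColor(a,cv2.COLOR_BGR2HSV)
m=((h[...,0]<30)&(h[...,1]>60)&(h[...,2]>120)).astype(np.uint8)
for c in range(210,275,8):
    r=np.nonzero(m[185:235,c])[0]+185
    A,B=onz("top",(c,r.min()-.5),18),onz("top",(c,r.max()+.5),18);print(c,(A+B)/2,A[0]-B[0])
E
```

```text
mid side [525.5 148.6 105. ]
mid side [522.  151.8 112. ]
mid side [518.1 155.4 120. ]
end top [505.3 -45.8 115. ]
(296, 213.3) [505.8 -96.4  62. ]
(298.5, 213.2) [ 506.2 -103.2   62. ]
(304.7, 211.5) [ 503.8 -103.3  206. ]
(304.5, 212.7) [ 501.  -102.8  206. ]
(193.9, 204.3) [523.5 185.2  62. ]
side (294.6, 187.8) [501.9 -94.9  62. ]
side (298.5, 188.9) [491.  -97.9  62. ]
side (300.7, 148.7) [ 498.3 -104.   206. ]
side (221.9, 255) [523.9 185.6  62. ]
side (222.2, 255.7) [522.  186.6  62. ]
210 [519.8 146.6  18. ] 66.19254811619868
218 [518.9 123.5  18. ] 63.26989782695347
226 [516.6 100.4  18. ] 63.20615031974597
234 [515.8  77.3  18. ] 66.03270372353336
242 [513.5  54.2  18. ] 65.9662755726307
250 [512.6  31.2  18. ] 63.053760864180504
258 [510.3   8.2  18. ] 62.99042777148463
266 [509.5 -14.7  18. ] 65.8074840586977
274 [507.2 -37.7  18. ] 65.74148709921735
```

>>> servo_tool(steps=[{"xyz": [0, 1.5, 20], "dr": [-0.5, 0, 0], "fingers": 1}, {"xyz": [0, 1.5, 42], "dr": [-0.5, 0, 0], "fingers": 1}, {"xyz": [0, 1.5, 42], "dr": [-0.5, 0, 0], "fingers": 1}, {"xyz": [0, 1.5, 42], "dr": [-0.5, 0, 0], "fingers": 1}])

```text
t: 5.95
position: [519.9, 149.4, 57.2]
eef_rot: [2.293, 2.147, 0.0]
wrist_force: [-0.6, 0.2, -4.2]
gripper_width: 0.267
grip_force: 60.4
```

```bash
python3 - <<'E'
from h import *
b=capture("side");a=capture("top")
q=pinpoint("side","conduit_mid")
o=get_obs();go(520,149.5,56,86.1)
for u in q[:1]:
  for z in (60,67,74):print(u["score"],onz("side",u["position"],z))
cv2.imwrite("pics/p4.png",np.hstack([cv2.resize(a[170:240,220:340],(480,280)),cv2.resize(b[140:240,230:344],(319,280))]))
E
```

```text
shift [-0.  -0.2  1.6] dr [0.1 0.  0.1] | pos [520.2 149.5  57.6] F [-0.6 -0.5 -4.3] t 6.1 j [ 0.1  0.   1.9 -0.   1.2  0.2]
0.96 [519.1 143.1  60. ]
0.96 [515.9 146.2  67. ]
0.96 [512.7 149.2  74. ]
```

View pics/p4.png

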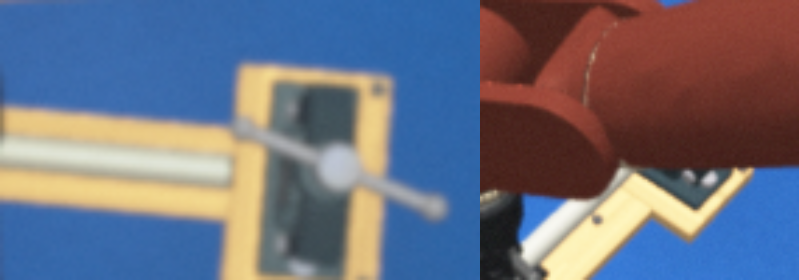

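>>> servo_tool(steps=[{"xyz": [-12, 0, 1.5], "dr": [0, 0, 0], "fingers": 1}, {"xyz": [-24, 0, 1.5], "dr": [0, 0, 0], "fingers": 1}, {"xyz": [-36, 0, 1.5], "dr": [0, 0, 0], "fingers": 1}, {"xyz": [-48, 0, 1.5], "dr": [0, 0, 0], "fingers": 1}, {"xyz": [-60, 0, 1.5], "dr": [0, 0, 0], "fingers": 1}])

```text
t: 6.72
position: [515.6, 88.5, 55.1]
eef_rot: [2.294, 2.146, -0.001]
wrist_force: [1.1, 0.2, -5.2]
gripper_width: 0.272
grip_force: 60.4
```

```bash
python3 - <<'E'
from h import *
print("end",onz("top",(277.5,212.5),69))
go(511.6,25.5,56,86.1)
E
```

```text
end [506.4 -45.5  69. ]
shift [-63.1   0.2  -0.9] dr [0.  0.  0.1] | pos [515.6  88.5  55.1] F [ 1.1  0.2 -5.2] t 6.725 j [ 0.  -0.   2.  -0.   1.2  0.1]
```

>>> servo_tool(steps=[{"xyz": [-13, 0, -0.8], "dr": [0, 0, 0], "fingers": 1}, {"xyz": [-26, 0, -0.8], "dr": [0, 0, 0], "fingers": 1}, {"xyz": [-39, 0, -0.8], "dr": [0, 0, 0], "fingers": 1}, {"xyz": [-52, 0, -0.8], "dr": [0, 0, 0], "fingers": 1}, {"xyz": [-64, 0, -0.8], "dr": [0, 0, 0], "fingers": 1}])

```text
t: 7.35
position: [511.3, 24.8, 55.9]
eef_rot: [2.293, 2.146, -0.001]
wrist_force: [0.4, -0.3, -4.1]
gripper_width: 0.266
grip_force: 60.4
```

```bash
python3 - <<'E'
from h import *
a=capture("top");b=capture("side");go(511.6,25,51,86.1);print(get_obs()["wrist_torque"])
q=silhouettes("top","conduit_mid")
for u in q[:2]: print(u["score"],u["box"],onz("top",(u["box"][2],(u["box"][1]+u["box"][3])/2),68))
cv2.imwrite("pics/p5.png",np.hstack([cv2.resize(a[170:240,220:340],(480,280)),cv2.resize(b[140:240,230:344],(319,280))]))
E
```

```text
shift [0.5 0.2 4.9] dr [0. 0. 0.] | pos [511.4  24.5  55.9] F [-0.5  0.7 -4.4] t 7.45 j [-0.1 -0.   2.  -0.   1.2 -0. ]
[0. 0. 0.]
0.78 [176.3, 201.3, 320.0, 221.7] [ 512.1 -160.8   68. ]
```

View pics/p5.png

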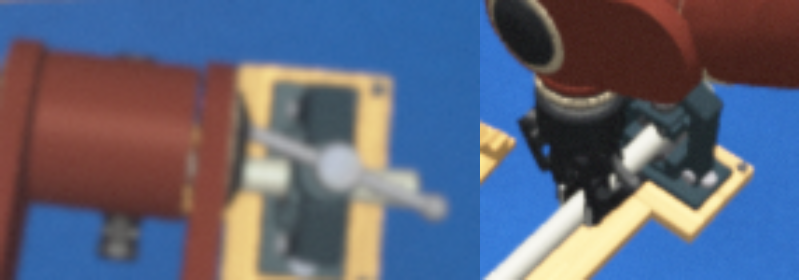

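>>> servo_tool(steps=[{"xyz": [0, 0, 2], "dr": [0, 0, 0], "fingers": 1}, {"xyz": [0, 0, 4], "dr": [0, 0, 0], "fingers": 1}, {"xyz": [0, 0, 5], "dr": [0, 0, 0], "fingers": 1}, {"xyz": [0, 0, 5], "dr": [0, 0, 0], "fingers": 1}])

```text
t: 8.0
position: [512.3, 25.9, 51.6]
eef_rot: [2.292, 2.146, 0.002]
wrist_force: [2.2, 0.3, -0.3]
gripper_width: 0.27
grip_force: 60.9
```

```bash
python3 - <<'E'
from h import *
for x in(320,323.7):print("ends",onz("top",(x,215.7),67))
print(onz("top",(176.3,203),67))
go(511.6,25,51,86.1)
E
```

```text
ends [ 500.7 -161.1   67. ]
ends [ 501.  -171.1   67. ]
[525.5 233.   67. ]
shift [-0.9 -0.7  0.6] dr [0.1 0.  0.1] | pos [512.3  25.9  51.6] F [ 2.2  0.3 -0.3] t 8.0 j [-0.1 -0.   2.  -0.   1.1 -0. ]
```

>>> servo_tool(steps=[{"xyz": [-2.5, 0, -1], "dr": [0, 0, 0], "fingers": 1}, {"xyz": [-2.5, 0, 0.5], "dr": [0, 0, 0], "fingers": 1}, {"xyz": [-2.5, 0, 0.5], "dr": [0, 0, 0], "fingers": 0.3}, {"xyz": [-2.5, 0, 0.5], "dr": [0, 0, 0], "fingers": 0.3}, {"xyz": [-2.5, 0, 0.5], "dr": [0, 0, 0], "fingers": 0.3}])

```text
t: 8.62
position: [510.9, 23.1, 50.1]
eef_rot: [-2.293, -2.147, 0.002]
wrist_force: [-0.6, 0.7, 0.9]
gripper_width: 0.7
grip_force: 0.0
```

>>> servo_tool(steps=[{"xyz": [0, 0, -5], "dr": [0, 0, 0], "fingers": 0.3}, {"xyz": [0, 0, -40], "dr": [0, 0, 0], "fingers": 0.3}, {"xyz": [10, 0, -90], "dr": [0, 0, 0], "fingers": 0.3}, {"xyz": [60, 0, -150], "dr": [0, 0, 0], "fingers": 1}, {"xyz": [110, 0, -210], "dr": [0, 0, 0], "fingers": 1}])

```text
t: 9.25
position: [517.0, 113.8, 238.4]
eef_rot: [2.294, 2.145, 0.0]
wrist_force: [-0.1, 0.2, -0.0]
gripper_width: 0.288
grip_force: 0.0
```

>>> servo_tool(steps=[{"xyz": [60, 0, -30], "dr": [0, 0, 0], "fingers": 1}, {"xyz": [120, 0, -30], "dr": [0, 0, 0], "fingers": 1}, {"xyz": [160, 0, -30], "dr": [0, 0, 0], "fingers": 1}])

```text
t: 9.62
position: [527.7, 275.3, 267.7]
eef_rot: [2.291, 2.148, 0.002]
wrist_force: [0.3, -0.4, -0.3]
gripper_width: 0.003
grip_force: 0.0
```

```bash
python3 - <<'E'
from h import *
a=capture("top");b=capture("side");go(511.6,25,51,86.1)
q=silhouettes("top","conduit_mid")
for u in q[:1]: print(u["score"],u["box"],onz("top",(u["box"][2],217),67),onz("top",(u["box"][0],205),67))
for c in("top","side"):
  for u in silhouettes(c,"handle")[:1]:
    ys,xs=np.nonzero(u["mask"]);W=np.array([onz(c,p,206)[:2] for p in zip(xs,ys)]);d=np.linalg.svd(W-W.mean(0),full_matrices=False)[2][0];print(c,u["score"],W.mean(0),np.degrees(np.arctan2(d[1],d[0])))
cv2.imwrite("pics/p6.png",np.hstack([cv2.resize(a[170:240,170:340],(510,210)),cv2.resize(b[120:260,200:340],(210,210))]))
E
```

```text
shift [-251.7   -0.1  215.4] dr [-0.  -0.   0.4] | pos [527.1 276.2 266.5] F [ 0.1 -0.3 -0.3] t 9.725 j [ 0.4 -0.   1.6  0.   1.5  0.4]
0.8 [177.5, 198.1, 322.0, 222.3] [ 497.3 -166.5   67. ] [520.1 229.4  67. ]
top 0.7 [ 502.2 -101.7] -111.20085065003452
side 0.19 [423.1  96.3] 90.25967339805024
```

View pics/p6.png

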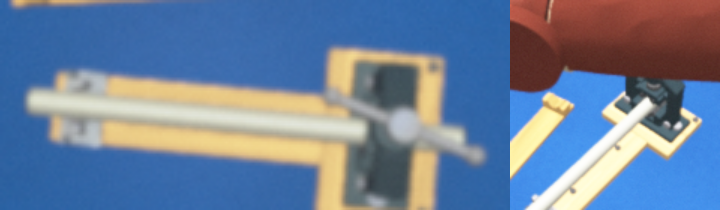

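The conduit sits through the jaws and on the rest, with its ends at crop (28,100) and (463,135), which is about 50 mm out. Now I go to the start of the bar push.

```bash
cat >> h.py <<'E'
C=np.array([502.8,-101.5])
def circ(psi,z,r=42):
    a=np.radians(psi);return np.array([*(C+r*np.array([np.cos(a),np.sin(a)])),z])
E
python3 -c "
from h import *
p=circ(114,255);print(p);go(*p,86.1)"
```

```text
[485.7 -63.1 255. ]
shift [-337.4  -19.7   11.6] dr [-0.   0.1  0.1] | pos [527.6 272.3 266.2] F [ 0.2 -0.6 -0. ] t 9.875 j [ 0.3 -0.   1.6 -0.   1.5  0.4]
```

>>> servo_tool(steps=[{"xyz": [-60, -20, 8], "dr": [0, 0, 0], "fingers": 1}, {"xyz": [-120, -20, 8], "dr": [0, 0, 0], "fingers": 1}, {"xyz": [-180, -20, 8], "dr": [0, 0, 0], "fingers": 1}, {"xyz": [-240, -20, 8], "dr": [0, 0, 0], "fingers": 1}, {"xyz": [-300, -20, 8], "dr": [0, 0, 0], "fingers": 1}])

```text
t: 10.5
position: [486.9, -28.4, 258.7]
eef_rot: [2.295, 2.144, -0.0]
wrist_force: [1.3, -0.4, -0.4]
gripper_width: 0.001
grip_force: 0.0
```

>>> servo_tool(steps=[{"xyz": [-37, 0, 0], "dr": [0, 0, 0], "fingers": 1}, {"xyz": [-37, 0, 0], "dr": [0, 0, 0], "fingers": 1}, {"xyz": [-37, 0, 0], "dr": [0, 0, 0], "fingers": 1}])

```text
t: 10.88
position: [485.1, -62.6, 258.5]
eef_rot: [2.295, 2.145, -0.0]
wrist_force: [0.2, -0.1, -1.0]
gripper_width: -0.0
grip_force: 0.0
```

```bash
python3 -c "
from h import *
go(*circ(114,196),86.1)"
```

```text
shift [-0.4  0.6 62.5] dr [0. 0. 0.] | pos [485.1 -62.6 258.5] F [ 0.2 -0.1 -1. ] t 10.875 j [-0.3 -0.3  1.9 -0.   1.6 -0.2]
```

>>> servo_tool(steps=[{"xyz": [-0.4, 0.6, 31], "dr": [0, 0, 0], "fingers": 1}, {"xyz": [-0.4, 0.6, 62.5], "dr": [0, 0, 0], "fingers": 1}, {"xyz": [-0.4, 0.6, 62.5], "dr": [0, 0, 0], "fingers": 1}, {"xyz": [-0.4, 0.6, 62.5], "dr": [0, 0, 0], "fingers": 1}])

```text
t: 11.38
position: [486.7, -62.2, 197.2]
eef_rot: [2.291, 2.147, 0.001]
wrist_force: [-0.5, -0.2, 0.4]
gripper_width: -0.003
grip_force: 0.0
```

```bash
cat >> h.py <<'E'
def rows(psi0,dpsi,n,ncall,z0=196,xang=86.1):
    a=np.radians(xang);T=np.c_[[np.cos(a),np.sin(a),0],[np.sin(a),-np.cos(a),0],[0,0,-1]]
    f=lambda p:circ(p,z0-max(0,94-p)*8/360)
    for k in range(ncall):
        s=psi0+dpsi*n*k;print("from",s,[list((T.T@(f(s+dpsi*(i+1))-f(s))).round(1)) for i in range(n)])
E
python3 -c "
from h import *
go(*circ(114,196),86.1)
rows(114,-20,5,4)"
```

```text
shift [-1.  -0.9  1.2] dr [0.1 0.1 0.2] | pos [486.7 -62.2 197.2] F [-0.5 -0.2  0.4] t 11.375 j [-0.3 -0.3  2.  -0.   1.4 -0.2]
from 114 [[np.float64(4.5), np.float64(13.9), np.float64(0.0)], [np.float64(3.9), np.float64(28.5), np.float64(0.4)], [np.float64(-1.5), np.float64(42.0), np.float64(0.9)], [np.float64(-11.3), np.float64(52.8), np.float64(1.3)], [np.float64(-24.2), np.float64(59.6), np.float64(1.8)]]
from 14 [[np.float64(-14.4), np.float64(2.0), np.float64(0.4)], [np.float64(-28.7), np.float64(-1.1), np.float64(0.9)], [np.float64(-41.1), np.float64(-8.8), np.float64(1.3)], [np.float64(-50.0), np.float64(-20.3), np.float64(1.8)], [np.float64(-54.5), np.float64(-34.2), np.float64(2.2)]]
from -86 [[np.float64(0.5), np.float64(-14.6), np.float64(0.4)], [np.float64(6.0), np.float64(-28.1), np.float64(0.9)], [np.float64(15.8), np.float64(-38.9), np.float64(1.3)], [np.float64(28.7), np.float64(-45.7), np.float64(1.8)], [np.float64(43.1), np.float64(-47.7), np.float64(2.2)]]
from -186 [[np.float64(14.3), np.float64(3.1), np.float64(0.4)], [np.float64(26.6), np.float64(10.8), np.float64(0.9)], [np.float64(35.6), np.float64(22.3), np.float64(1.3)], [np.float64(40.1), np.float64(36.2), np.float64(1.8)], [np.float64(39.5), np.float64(50.8), np.float64(2.2)]]
```

>>> servo_tool(steps=[{"xyz": [4, 14, 0.5], "dr": [0, 0, 0], "fingers": 1}, {"xyz": [3.5, 28, 1], "dr": [0, 0, 0], "fingers": 1}, {"xyz": [-2, 41.5, 1.5], "dr": [0, 0, 0], "fingers": 1}, {"xyz": [-12, 52.5, 2], "dr": [0, 0, 0], "fingers": 1}, {"xyz": [-24.5, 59, 2.5], "dr": [0, 0, 0], "fingers": 1}])

```text
t: 12.0
position: [543.7, -89.5, 193.2]
eef_rot: [-2.289, -2.145, -0.0]
wrist_force: [-3.2, 5.8, 1.1]
gripper_width: 0.002
grip_force: 2.9
```

```bash
python3 -c "
from h import *
go(*circ(14,194.2),86.1);print(get_obs()['wrist_torque'])
a=capture('top');r=silhouettes('top','handle')
for u in r[:1]:
    ys,xs=np.nonzero(u['mask']);W=np.array([onz('top',p,205)[:2] for p in zip(xs,ys)]);d=np.linalg.svd(W-W.mean(0),full_matrices=False)[2][0];print(u['score'],len(xs),W.mean(0),np.degrees(np.arctan2(d[1],d[0])))
cv2.imwrite('pics/p7.png',cv2.resize(a[170:250,260:360],(500,400)))"
```

```text
shift [-1.8 -0.1 -1. ] dr [-0.2 -0.2  0.2] | pos [543.7 -89.5 193.2] F [-3.2  5.8  1.1] t 12.0 j [-0.3 -0.1  1.8  0.   1.4 -0.2]
[ 1.   0.6 -0.1]
0.48 61 [463.5 -96.1] 169.53633282234077
```

View pics/p7.png

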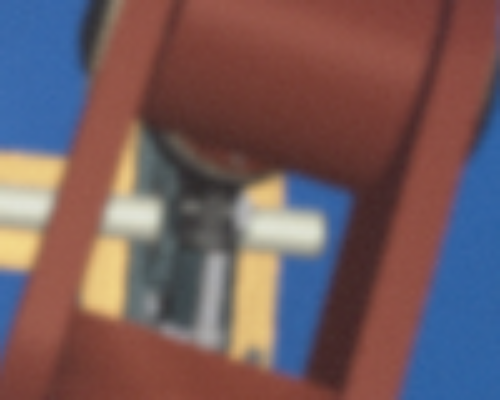

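>>> servo_tool(steps=[{"xyz": [-14.5, 2, 0.4], "dr": [0, 0, 0], "fingers": 1}, {"xyz": [-28.5, -1, 0.9], "dr": [0, 0, 0], "fingers": 1}, {"xyz": [-41, -9, 1.3], "dr": [0, 0, 0], "fingers": 1}, {"xyz": [-50, -20, 1.8], "dr": [0, 0, 0], "fingers": 1}, {"xyz": [-54.5, -34, 2.2], "dr": [0, 0, 0], "fingers": 1}])

```text
t: 12.72
position: [509.0, -143.3, 193.8]
eef_rot: [2.288, 2.142, 0.009]
wrist_force: [7.1, 1.2, 0.9]
gripper_width: -0.001
grip_force: 2.8
```

```bash
cat >> h.py <<'E'
def feel():
    o=get_obs();p=np.array(o["position"])[:2]-C;F=np.array(o["wrist_force"]);Tz=o["wrist_torque"][2]
    psi=np.degrees(np.arctan2(p[1],p[0]));r=np.hypot(*p)
    out=[]
    for lead in(20,25,30):
        a=np.radians(psi-lead);q=r*np.cos(np.radians(lead))*np.array([np.cos(a),np.sin(a)])+5*np.array([-np.sin(a),np.cos(a)])
        out.append(round((q[0]*F[1]-q[1]*F[0])/1000,3))
    M=(p[0]*F[1]-p[1]*F[0])/1000
    print("t",o["t"],"psi",psi.round(1),"r",r.round(1),"z",round(o["position"][2],1),"F",F,"M_contact(20,25,30)",out,"M_wrench",round(M+Tz,3),"Tz",round(Tz,3))
E
python3 -c "
from h import *
feel();go(*circ(-86,192),86.1)"
```

```text
t 12.725 psi -81.6 r 42.3 z 193.8 F [7.1 1.2 0.9] M_contact(20,25,30) [np.float64(0.281), np.float64(0.265), np.float64(0.245)] M_wrench 0.264 Tz -0.042
shift [-0.3 -3.3  1.8] dr [0.5 0.1 0.1] | pos [ 509.  -143.3  193.8] F [7.1 1.2 0.9] t 12.725 j [-0.4 -0.2  1.9  0.   1.4 -0.3]
```

>>> servo_tool(steps=[{"xyz": [0.5, -14.5, 0.8], "dr": [0, 0, 0], "fingers": 1}, {"xyz": [6, -28, 1.3], "dr": [0, 0, 0], "fingers": 1}, {"xyz": [16, -39, 1.8], "dr": [0, 0, 0], "fingers": 1}, {"xyz": [28.5, -45.5, 2.3], "dr": [0, 0, 0], "fingers": 1}, {"xyz": [43, -47.5, 2.7], "dr": [0, 0, 0], "fingers": 1}])

```text
t: 13.35
position: [463.3, -99.2, 191.0]
eef_rot: [2.287, 2.139, -0.001]
wrist_force: [1.1, -6.6, 2.1]
gripper_width: 0.002
grip_force: 2.8
```

```bash
python3 -c "
from h import *
feel();go(*circ(-186,189.8),86.1)"
```

```text
t 13.35 psi 176.6 r 39.6 z 191.0 F [ 1.1 -6.6  2.1] M_contact(20,25,30) [np.float64(0.227), np.float64(0.21), np.float64(0.191)] M_wrench 0.168 Tz -0.09
shift [ 1.9 -2.4  1.2] dr [0.4 0.4 0.1] | pos [463.3 -99.2 191. ] F [ 1.1 -6.6  2.1] t 13.35 j [-0.4 -0.3  2.  -0.   1.4 -0.3]
```

>>> servo_tool(steps=[{"xyz": [14.5, 3, 0.6], "dr": [0, 0, 0], "fingers": 1}, {"xyz": [27, 10, 1.1], "dr": [0, 0, 0], "fingers": 1}, {"xyz": [36, 21.5, 1.6], "dr": [0, 0, 0], "fingers": 1}, {"xyz": [40.5, 35.5, 2.1], "dr": [0, 0, 0], "fingers": 1}, {"xyz": [40, 50, 2.5], "dr": [0, 0, 0], "fingers": 1}])

```text
t: 13.98
position: [513.6, -60.6, 186.7]
eef_rot: [-2.293, -2.147, 0.005]
wrist_force: [-6.3, 0.9, 0.4]
gripper_width: 0.001
grip_force: 2.5
```

```bash
python3 -c "
from h import *
feel();go(*circ(-286,187.5),86.1);rows(-286,-10,4,6)"
```

```text
t 13.975 psi 75.2 r 42.3 z 186.7 F [-6.3  0.9  0.4] M_contact(20,25,30) [np.float64(0.242), np.float64(0.225), np.float64(0.207)] M_wrench 0.242 Tz -0.027
shift [-0.5  0.8 -0.8] dr [-0.1  0.1  0.2] | pos [513.6 -60.6 186.7] F [-6.3  0.9  0.4] t 13.975 j [-0.3 -0.2  1.9 -0.   1.4 -0.2]
from -286 [[np.float64(-2.2), np.float64(7.0), np.float64(0.2)], [np.float64(-5.5), np.float64(13.5), np.float64(0.4)], [np.float64(-9.9), np.float64(19.4), np.float64(0.7)], [np.float64(-15.3), np.float64(24.3), np.float64(0.9)]]
from -326 [[np.float64(-6.1), np.float64(4.0), np.float64(0.2)], [np.float64(-12.9), np.float64(6.8), np.float64(0.4)], [np.float64(-20.0), np.float64(8.5), np.float64(0.7)], [np.float64(-27.3), np.float64(8.8), np.float64(0.9)]]
from -366 [[np.float64(-7.3), np.float64(-0.9), np.float64(0.2)], [np.float64(-14.3), np.float64(-3.1), np.float64(0.4)], [np.float64(-20.8), np.float64(-6.4), np.float64(0.7)], [np.float64(-26.6), np.float64(-10.8), np.float64(0.9)]]
from -406 [[np.float64(-5.0), np.float64(-5.4), np.float64(0.2)], [np.float64(-9.0), np.float64(-11.5), np.float64(0.4)], [np.float64(-11.8), np.float64(-18.3), np.float64(0.7)], [np.float64(-13.4), np.float64(-25.4), np.float64(0.9)]]
from -446 [[np.float64(-0.4), np.float64(-7.3), np.float64(0.2)], [np.float64(0.5), np.float64(-14.6), np.float64(0.4)], [np.float64(2.7), np.float64(-21.6), np.float64(0.7)], [np.float64(6.0), np.float64(-28.1), np.float64(0.9)]]
from -486 [[np.float64(4.4), np.float64(-5.8), np.float64(0.2)], [np.float64(9.8), np.float64(-10.8), np.float64(0.4)], [np.float64(15.9), np.float64(-14.8), np.float64(0.7)], [np.float64(22.7), np.float64(-17.6), np.float64(0.9)]]
```

>>> servo_tool(steps=[{"xyz": [-2, 7, 0], "dr": [0, 0, 0], "fingers": 1}, {"xyz": [-5.5, 13.5, 0], "dr": [0, 0, 0], "fingers": 1}, {"xyz": [-10, 19.5, 0.2], "dr": [0, 0, 0], "fingers": 1}, {"xyz": [-15.5, 24.5, 0.4], "dr": [0, 0, 0], "fingers": 1}])

```text
t: 14.48
position: [536.6, -76.6, 185.2]
eef_rot: [-2.291, -2.145, 0.002]
wrist_force: [-4.2, 4.2, -1.1]
gripper_width: -0.0
grip_force: 2.5
```

```bash
python3 -c "
from h import *
feel();go(*circ(-326,186.7),86.1)"
```

```text
t 14.475 psi 36.4 r 41.9 z 185.2 F [-4.2  4.2 -1.1] M_contact(20,25,30) [np.float64(0.22), np.float64(0.205), np.float64(0.187)] M_wrench 0.202 Tz -0.045
shift [-1.3  1.2 -1.6] dr [-0.2 -0.1  0.1] | pos [536.6 -76.6 185.2] F [-4.2  4.2 -1.1] t 14.475 j [-0.3 -0.1  1.9  0.   1.4 -0.2]
```

>>> servo_tool(steps=[{"xyz": [-6.5, 4.5, -0.5], "dr": [0, 0, 0], "fingers": 1}, {"xyz": [-13.5, 7.5, -0.5], "dr": [0, 0, 0], "fingers": 1}, {"xyz": [-20.5, 9, -0.3], "dr": [0, 0, 0], "fingers": 1}, {"xyz": [-27.5, 9.5, 0], "dr": [0, 0, 0], "fingers": 1}])

```text
t: 14.98
position: [545.5, -104.1, 186.0]
eef_rot: [-2.292, -2.147, -0.004]
wrist_force: [0.8, 5.8, 0.6]
gripper_width: -0.003
grip_force: 2.6
```

```bash
python3 -c "
from h import *
feel();go(*circ(-366,185.8),86.1)"
```

```text
t 14.975 psi -3.4 r 42.8 z 186.0 F [0.8 5.8 0.6] M_contact(20,25,30) [np.float64(0.232), np.float64(0.221), np.float64(0.206)] M_wrench 0.16 Tz -0.088
shift [-1.9 -0.8  0.2] dr [ 0.  -0.2  0.2] | pos [ 545.5 -104.1  186. ] F [0.8 5.8 0.6] t 14.975 j [-0.3 -0.1  1.8  0.   1.4 -0.3]
```

>>> servo_tool(steps=[{"xyz": [-7.5, -1, 0.2], "dr": [0, 0, 0], "fingers": 1}, {"xyz": [-14.5, -3.5, 0.4], "dr": [0, 0, 0], "fingers": 1}, {"xyz": [-21, -7, 0.7], "dr": [0, 0, 0], "fingers": 1}, {"xyz": [-27, -11.5, 0.9], "dr": [0, 0, 0], "fingers": 1}])

```text
t: 15.48
position: [534.2, -130.5, 186.7]
eef_rot: [2.29, 2.146, 0.01]
wrist_force: [3.9, 7.2, 1.6]
gripper_width: -0.001
grip_force: 3.4
```

```bash
python3 -c "
from h import *
feel();go(*circ(-406,184.9),86.1)"
```

```text
t 15.475 psi -42.7 r 42.7 z 186.7 F [3.9 7.2 1.6] M_contact(20,25,30) [np.float64(0.295), np.float64(0.271), np.float64(0.245)] M_wrench 0.235 Tz -0.105
shift [-1.4 -2.1  1.8] dr [ 0.4 -0.1  0.2] | pos [ 534.2 -130.5  186.7] F [3.9 7.2 1.6] t 15.475 j [-0.4 -0.1  1.8  0.   1.4 -0.3]
```

>>> servo_tool(steps=[{"xyz": [-2.5, -2.5, 0.5], "dr": [0, 0, 0], "fingers": 1}, {"xyz": [-5, -5.5, 1], "dr": [0, 0, 0], "fingers": 1}, {"xyz": [-7, -8.5, 1], "dr": [0, 0, 0], "fingers": 1}, {"xyz": [-7, -8.5, 1], "dr": [0, 0, 0], "fingers": 1}])

```text
t: 15.98
position: [526.2, -137.7, 186.8]
eef_rot: [2.288, 2.143, 0.011]
wrist_force: [6.3, 4.5, 2.4]
gripper_width: -0.002
grip_force: 3.2
```

```bash
python3 -c "
from h import *
feel();go(*circ(-421,184.5),86.1);rows(-421,-5,4,3)"
```

```text
t 15.975 psi -57.1 r 43.1 z 186.8 F [6.3 4.5 2.4] M_contact(20,25,30) [np.float64(0.304), np.float64(0.286), np.float64(0.264)] M_wrench 0.308 Tz -0.025
shift [-0.8 -3.   2.3] dr [ 0.6 -0.   0.1] | pos [ 526.2 -137.7  186.8] F [6.3 4.5 2.4] t 15.975 j [-0.4 -0.1  1.9  0.   1.4 -0.3]
from -421 [[np.float64(-1.9), np.float64(-3.2), np.float64(0.1)], [np.float64(-3.4), np.float64(-6.5), np.float64(0.2)], [np.float64(-4.7), np.float64(-9.9), np.float64(0.3)], [np.float64(-5.7), np.float64(-13.4), np.float64(0.4)]]
from -441 [[np.float64(-0.7), np.float64(-3.6), np.float64(0.1)], [np.float64(-1.0), np.float64(-7.3), np.float64(0.2)], [np.float64(-1.0), np.float64(-10.9), np.float64(0.3)], [np.float64(-0.7), np.float64(-14.6), np.float64(0.4)]]
from -461 [[np.float64(0.6), np.float64(-3.6), np.float64(0.1)], [np.float64(1.5), np.float64(-7.2), np.float64(0.2)], [np.float64(2.8), np.float64(-10.6), np.float64(0.3)], [np.float64(4.3), np.float64(-13.9), np.float64(0.4)]]
```

>>> servo_tool(steps=[{"xyz": [-2, -3.5, 0.5], "dr": [0, 0, 0], "fingers": 1}, {"xyz": [-3.5, -7, 1], "dr": [0, 0, 0], "fingers": 1}, {"xyz": [-3.5, -7, 1], "dr": [0, 0, 0], "fingers": 1}])

```text
t: 16.35
position: [519.8, -141.4, 186.6]
eef_rot: [2.286, 2.141, 0.012]
wrist_force: [7.1, 2.7, 4.1]
gripper_width: -0.003
grip_force: 3.9
```

```bash
python3 -c "
from h import *
feel();go(*circ(-431,184.2),86.1)"
```

```text
t 16.35 psi -66.9 r 43.4 z 186.6 F [7.1 2.7 4.1] M_contact(20,25,30) [np.float64(0.306), np.float64(0.29), np.float64(0.27)] M_wrench 0.304 Tz -0.026
shift [-0.  -3.4  2.4] dr [0.7 0.1 0.1] | pos [ 519.8 -141.4  186.6] F [7.1 2.7 4.1] t 16.35 j [-0.4 -0.1  1.9  0.   1.4 -0.3]
```

>>> servo_tool(steps=[{"xyz": [-1.2, -3.5, -0.5], "dr": [0, 0, 0], "fingers": 1}, {"xyz": [-2, -7, -1], "dr": [0, 0, 0], "fingers": 1}, {"xyz": [-2, -7, -1], "dr": [0, 0, 0], "fingers": 1}])

```text
t: 16.73
position: [513.0, -142.8, 187.0]
eef_rot: [2.286, 2.14, 0.013]
wrist_force: [9.5, 1.8, 0.1]
gripper_width: -0.001
grip_force: 4.3
```

```bash
python3 -c "
from h import *
feel();go(*circ(-441,184.2),86.1)"
```

```text
t 16.725 psi -76.1 r 42.5 z 187.0 F [9.5 1.8 0.1] M_contact(20,25,30) [np.float64(0.383), np.float64(0.363), np.float64(0.338)] M_wrench 0.329 Tz -0.081
shift [-0.5 -3.7  2.8] dr [0.8 0.  0.1] | pos [ 513.  -142.8  187. ] F [9.5 1.8 0.1] t 16.725 j [-0.4 -0.1  1.9  0.   1.4 -0.3]
```

>>> servo_tool(steps=[{"xyz": [-0.5, -2, -0.2], "dr": [0, 0, 0], "fingers": 1}, {"xyz": [-0.8, -4.5, -0.2], "dr": [0, 0, 0], "fingers": 1}, {"xyz": [-0.8, -4.5, -0.2], "dr": [0, 0, 0], "fingers": 1}, {"xyz": [-0.8, -4.5, -0.2], "dr": [0, 0, 0], "fingers": 1}])

```text
t: 17.23
position: [508.8, -143.6, 187.3]
eef_rot: [2.285, 2.139, 0.013]
wrist_force: [10.8, 2.3, 0.1]
gripper_width: -0.001
grip_force: 4.5
```

```bash
python3 -c "
from h import *
feel();go(*circ(-447,187),86.1)
capture('top');feel();capture('top');feel();capture('top');feel()"
```

```text
t 17.225 psi -81.9 r 42.5 z 187.3 F [10.8  2.3  0.1] M_contact(20,25,30) [np.float64(0.428), np.float64(0.401), np.float64(0.37)] M_wrench 0.402 Tz -0.068
shift [-0.1 -3.8  0.2] dr [0.8 0.1 0.1] | pos [ 508.8 -143.6  187.3] F [10.8  2.3  0.1] t 17.225 j [-0.4 -0.2  1.9  0.   1.4 -0.3]
t 17.275 psi -81.9 r 42.5 z 187.3 F [11.4  2.2  0.1] M_contact(20,25,30) [np.float64(0.449), np.float64(0.422), np.float64(0.39)] M_wrench 0.412 Tz -0.08
t 17.325 psi -81.8 r 42.5 z 187.3 F [11.2  2.3  0.3] M_contact(20,25,30) [np.float64(0.441), np.float64(0.414), np.float64(0.382)] M_wrench 0.349 Tz -0.136
t 17.375 psi -81.9 r 42.5 z 187.3 F [10.6  2.   0.7] M_contact(20,25,30) [np.float64(0.421), np.float64(0.395), np.float64(0.366)] M_wrench 0.38 Tz -0.08
```

>>> servo_tool(steps=[{"xyz": [0, -2.5, 0], "dr": [0, 0, 0], "fingers": 1}, {"xyz": [0, -4.5, 0], "dr": [0, 0, 0], "fingers": 1}, {"xyz": [0, -4.5, 0], "dr": [0, 0, 0], "fingers": 1}, {"xyz": [0, -4.5, 0], "dr": [0, 0, 0], "fingers": 1}])

```text
t: 17.88
position: [504.7, -143.5, 187.5]
eef_rot: [2.284, 2.138, 0.014]
wrist_force: [12.4, 1.5, -0.1]
gripper_width: -0.0
grip_force: 4.9
```

```bash
python3 -c "
from h import *
feel()
for i in range(5): capture('top');feel()"
```

```text
t 17.875 psi -87.4 r 42.0 z 187.5 F [12.4  1.5 -0.1] M_contact(20,25,30) [np.float64(0.477), np.float64(0.447), np.float64(0.412)] M_wrench 0.418 Tz -0.107
t 17.925 psi -87.4 r 42.0 z 187.5 F [12.3  1.7 -0. ] M_contact(20,25,30) [np.float64(0.47), np.float64(0.44), np.float64(0.405)] M_wrench 0.458 Tz -0.061
t 17.975 psi -87.4 r 42.0 z 187.5 F [12.2  1.5 -0.3] M_contact(20,25,30) [np.float64(0.468), np.float64(0.439), np.float64(0.405)] M_wrench 0.456 Tz -0.059
t 18.025 psi -87.4 r 42.0 z 187.4 F [11.9  1.1 -0.7] M_contact(20,25,30) [np.float64(0.46), np.float64(0.432), np.float64(0.4)] M_wrench 0.365 Tz -0.138
t 18.075 psi -87.4 r 42.0 z 187.5 F [12.8  3.   0.4] M_contact(20,25,30) [np.float64(0.481), np.float64(0.447), np.float64(0.407)] M_wrench 0.447 Tz -0.096
t 18.125 psi -87.4 r 42.0 z 187.5 F [11.5  0.9 -0.2] M_contact(20,25,30) [np.float64(0.443), np.float64(0.417), np.float64(0.386)] M_wrench 0.358 Tz -0.126
```

Both estimates average about 0.42–0.44 N m, which is snug. Backing off.

>>> servo_tool(steps=[{"xyz": [0, 5, 0], "dr": [0, 0, 0], "fingers": 1}, {"xyz": [-4, 20, 0], "dr": [0, 0, 0], "fingers": 1}, {"xyz": [-4, 20, -10], "dr": [0, 0, 0], "fingers": 1}, {"xyz": [-4, 20, -50], "dr": [0, 0, 0], "fingers": 1}, {"xyz": [-4, 20, -100], "dr": [0, 0, 0], "fingers": 1}])

```text
t: 18.75
position: [518.2, -148.0, 284.5]
eef_rot: [-2.292, -2.146, 0.003]
wrist_force: [1.3, 0.2, -0.1]
gripper_width: -0.002
grip_force: 0.0
```

>>> servo_tool(steps=[{"xyz": [50, 0, -20], "dr": [0, 0, 0], "fingers": 1}, {"xyz": [110, 0, -20], "dr": [0, 0, 0], "fingers": 1}, {"xyz": [170, 0, -20], "dr": [0, 0, 0], "fingers": 1}, {"xyz": [230, 0, -20], "dr": [0, 0, 0], "fingers": 1}, {"xyz": [290, 0, -20], "dr": [0, 0, 0], "fingers": 1}])

```text
t: 19.38
position: [537.9, 142.9, 305.0]
eef_rot: [2.292, 2.146, 0.001]
wrist_force: [0.7, -0.6, 0.5]
gripper_width: 0.001
grip_force: 0.0
```

>>> servo_tool(steps=[{"xyz": [50, 0, 0], "dr": [0, 0, 0], "fingers": 1}, {"xyz": [100, 0, 0], "dr": [0, 0, 0], "fingers": 1}, {"xyz": [100, 0, 0], "dr": [0, 0, 0], "fingers": 1}])

```text
t: 19.75
position: [544.1, 243.7, 304.4]
eef_rot: [2.288, 2.152, 0.0]
wrist_force: [0.2, -0.4, 0.4]
gripper_width: 0.0
grip_force: 0.0
```

```bash
python3 -c "
from h import *
a=capture('top');b=capture('side');go(500,0,250,86);
u=silhouettes('top','handle')[0];ys,xs=np.nonzero(u['mask']);W=np.array([onz('top',p,195)[:2] for p in zip(xs,ys)]);d=np.linalg.svd(W-W.mean(0),full_matrices=False)[2][0];print(u['score'],W.mean(0),np.degrees(np.arctan2(d[1],d[0])))
cv2.imwrite('pics/p8.png',np.hstack([cv2.resize(a[150:250,160:340],(540,300)),cv2.resize(b[130:230,240:325],(255,300))]))"
```

```text
shift [-243.3  -28.8   54.6] dr [0.  0.1 0.3] | pos [544.5 241.  304.3] F [-0.6  0.2 -0.2] t 19.85 j [ 0.3 -0.1  1.6 -0.   1.6  0.4]
0.63 [ 502.5 -101.3] 73.84725293698907
```

View pics/p8.png

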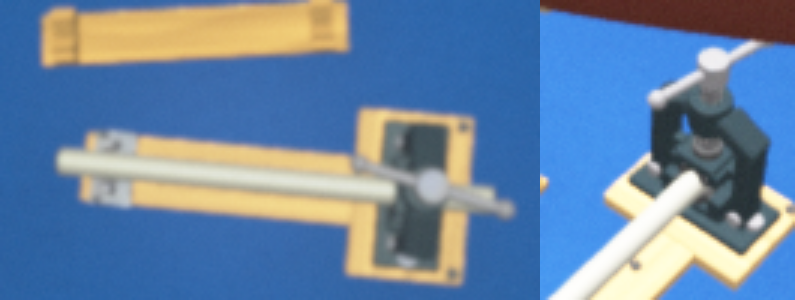

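The top jaw is down on the conduit. The conduit runs from crop (58,160) on the rest to (492,193) beyond the jaws, the bar stands at 74°, and the arm is clear.

```bash
python3 -c "
from cell import *
print(hand_in())"
```

```text
the job is handed in; nothing more can be done
None
```

The conduit is in the vice with its tail on the rest and about 50 mm beyond the jaws, the top jaw snugged to an estimated 0.43 N m, and the job was handed in at about 20 s with the arm clear; no verdict came back.

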